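# Couple the crank to the boot stretcher

### The arm

A 6-joint arm with a two-finger parallel gripper is mounted at the origin on the work surface. World frame = base frame: x ahead of the robot, y to its left, z up, the work surface at z = 0. Lengths are in mm, angles in rad, forces in N, time in s.
With the tool pointing down it reaches from about 250 to 775 mm from the base axis. Payload 8.9 kg.
Tool frame: the origin (TCP) lies between the finger pads; the fingertips stand 22 mm ahead of it and the grasp point (between the pads) lies 3 mm ahead of it; z points along the fingers, y is the line along which they close (so a half turn about z gives the same grasp; the last joint's range is limited). The gripper opens to 85 mm and grips with 20 to 120 N. Pads are 22 mm wide; open, the fingers measure 114 mm over their backs; the gripper's body (76 mm by 85 mm) begins 54 mm behind the grasp point. The pads swing forward as they close: fully open they stand 13 mm farther back than shut.
Start: joints at [1.12, 0.291, -0.153, 1.127, 0, 1.431], TCP at [161.049, 499.687, 253.305] pointing down, gripper open.
Joint ranges: [-2.52, 2.52], [-0.91, 1.74], [-1.3, 1.37], [-1.96, 2.02], [-1.52, 1.47], [-3.14, 3.14]. Speed limits (rad/s): [2.22, 2.22, 2.79, 3.14, 3.14, 3.14].

### API

Orientations are given as [roll, pitch, yaw] about the fixed x, y, z axes, in that order (R = Rz(yaw) Ry(pitch) Rx(roll)).
In Python, from bench import get_obs, read_camera, camera_info, hand_in gives the robot as it stands. The module is installed in compiled form; this text tells all that it offers.
- The arm moves only by the shell command python3 -m jog 'ROWS' [OPENING]. ROWS is a JSON object of lists of equal length, an entry for each row: "slide": the shift along the tool's x, y, z in m, a list of three; "yaw": the turn about the tool's z in degrees. In form: {"slide": [[dx, dy, dz], ...], "yaw": [yaw, ...]}. A call has 1 to 12 rows; each row is the pose to reach, as a shift and turn from the pose commanded when the call began, along the tool's axes at that moment; what a row does not reach only later rows make up. A row lasts 1/10 s, in which the tool goes at most 50 mm and 8.59 degrees, less where a joint would pass 70% of its speed; a pose out of reach is approached as far as the arm can. A call with a gripper value outside its range is refused whole. OPENING is the opening, from 0 (shut) to 1 (fully open), set as the call begins (- or left out, the last holds). The fingers move at their own pace and stop on an object; the grip force is fixed at half the most. Time passes only in rows, so rows that repeat a pose let the fingers close. It gives the time, the measured TCP pose, the force, the opening and the grip force at its end, in the units of the state.
- get_obs(): the state, without advancing time (a new reading comes with each control period).
- read_camera(name): name is "scene" or "top" or "wrist"; returns the picture (384x512x3 uint8, blue, green, red); there is no depth.
- camera_info(name): a dict with "fx", "fy", "cx", "cy" (pixels), "k1" (the pictures are not rectified: a ray, as slopes to the right and down, at radius r is drawn at 1 + k1 r^2 times it, then the intrinsics apply), "xyz" and "orientation" of the camera in the world. Camera axes: x right, y down, z forward; pixel columns grow to the right and rows downward; lengths in mm; the calibration is good to about 2 mm. A picture is of the moment at which its call begins: read the wrist's pose just before it. camera_info takes no time and is no camera call; for the wrist camera it gives the pose at the moment of the call.
- hand_in(): hands the job in; it is judged then, once.
The state is a dict: "clock": time; "q": joint angles; "qvel": joint speeds; "effort": joint torques, N m; "position": TCP position; "eef_rot": TCP orientation; "ft_force": force on the tool from outside, world axes, zero at the start; "moment": the same for the moment, N m; "opening": opening from 0.0 (shut) to 1.0 (fully open); "finger_force": force on a finger pad.
Only numpy, scipy, OpenCV 4.12 (cv2) and the standard library are available. Lean on these libraries where they do the work, as an engineer would, in place of code of your own. Each camera call takes 0.05 s, during which the arm holds its last target. There are 200 camera calls.

### The job

Fit the loose crank handle to the boot stretcher: first push the coupler's sliding sleeve down until it stays down by itself and let go of it, then put the crank's stem into the coupler and press it gently home by feel, until the sleeve springs fully up again and locks it. Do not force or drop the crank, let go of it at the end, and leave the other things on the bench where they are.

Things in the scene. Friction and masses are not known exactly. Their poses are not given: they have to be found in the camera images.
- stretcher: Fixed boot stretcher on a 300 x 130 x 12 mm board: heel block (80 x 75 mm, 50 mm high) with an upright coupler, split toe block 47 mm high. Origin on the bench under the coupler's axis, x to the toe (192 mm out), z up. Sleeve up: two jaws shut the bore 20 mm above its seat. Sleeve down: jaws open, a pin stands 4 mm above the seat; the stem must press it down (about 6 N) to trip the sleeve.
- mouth (a point): Centre of the coupler's open top, on its axis, 118 mm above the bench. A bell mouth 29 mm wide (37 mm over its rim) narrows within 6 mm to a 21 mm bore. Its rigid seat cannot be seen and differs from piece to piece: 32 to 44 mm below this point. Around the bore, the brass sleeve: when up, its top edge is 10 to 22 mm below this point; 38 mm wide for 19 mm down, then a 50 mm flange, 5 mm thick.
- sleeve (a joint): Travel of the coupler's spring sleeve, m: 0 = up (locked), 0.0125 = down on its stop. About 15 N starts it down; the push fades to nothing at 0.009, beyond which it snaps to its stop and stays. The stem, pressing the pin in the bore, lifts it again: past about 0.009 it springs up, to 0 if the stem's groove faces the jaws, else it waits near 0.007 until the stem is pressed further home.
- crank: Loose brass crank, 0.15 kg, upright in its holder. Origin at the centre of the stem's foot, z up the stem. Stem 18 mm thick, groove 14 to 22 mm up; collar 30 mm wide, 46 to 52 mm up; then an upright grip block 26 mm (x) by 18 mm (y), 52 to 88 mm up, gripped across y. A flat arm 12 mm wide (53 to 61 mm up) runs along x to an upright wooden knob, 20 mm wide, 65 mm out, top 95 mm up.
- holder: Fixed wooden block 75 x 75 x 56 mm with a loose 24 mm hole, in which the crank's stem stands, its collar resting on the top. Origin at the centre of its underside, z up.
- cat: Bystander: iron cat doorstop, about 100 mm wide, 165 mm tall. Origin at the centre of its underside.
- shoehorn: Bystander: pewter shoehorn lying flat, 275 mm long along its x, 34 mm wide, 9 mm high. Origin under its middle.
- button_box: Bystander: round horn button box 82 mm wide, 50 mm tall. Origin at the centre of its underside.
Mind the look-alikes: they are no part of the job. There is more than one size of the crank; the job needs the middle-sized.

How it is judged (in metres and radians):
On the way, in this order (a step that is already met when the one before it is completed fails the run):
1. the sleeve stays down by itself, the hand off it (value of joint sleeve above 0.0105 m and contact force between the fingers and stretcher below 0.1 N), for 0.2 s.
2. the crank's stem is in the bore while the sleeve is still down (value of joint sleeve above 0.0095 m and z of crank in the frame of mouth below -0.01 m and horizontal distance between crank and mouth below 0.006 m), for 0.05 s.
At the end, for the whole second after the job is handed in: The crank stands upright (within 0.12 rad) in the coupler, its foot at least 27.5 mm below the mouth and within 4 mm of the axis, the sleeve has sprung up to within 2 mm of its upper end, and the crank is let go and at rest (value of joint sleeve below 0.002 m and z of crank in the frame of mouth below -0.0275 m and horizontal distance between crank and mouth below 0.004 m and angle between the z axis of crank and the z axis of stretcher, either way round below 0.12 rad and linear speed of crank below 0.02 m/s and contact force between the fingers and crank below 0.1 N); the robot touches nothing.
It fails at once if the crank is pressed, pulled or knocked against the stretcher with more than 35 N (contact force between crank and stretcher above 35 N).
It fails at once if the cat is moved by more than 30 mm (distance of cat from where it was at the start of the episode above 0.03 m).
It fails at once if the shoehorn is moved by more than 30 mm (distance of shoehorn from where it was at the start of the episode above 0.03 m).
It fails at once if the button box is moved by more than 30 mm (distance of button_box from where it was at the start of the episode above 0.03 m).
It also fails if it takes over 67 s, if anything falls off the work surface, if the arm or the gripper's body presses on something with over 40 N, if the wrist force passes 120 N, or if a joint passes its speed limit or range.

## Working session

There is one attempt and no reset: what is moved stays moved. The work goes in short steps, Python scripts to look and compute and a shell command to move; the robot and the scene stay as the last step left them, time stands still between calls to the robot, and variables do not carry over. Pictures are saved under pics/ and viewed, at most 13 in all, crops included, and the job is handed in when it is done.

```bash
mkdir -p pics; cat > h.py <<'E'
import numpy as np, cv2, json
from bench import get_obs, read_camera, camera_info
from scipy.spatial.transform import Rotation as R
def ray(ci,u,v):
    x,y=(u-ci["cx"])/ci["fx"],(v-ci["cy"])/ci["fy"]
    p=cv2.undistortPoints(np.array([[[u,v]]],float),np.array([[ci["fx"],0,ci["cx"]],[0,ci["fy"],ci["cy"]],[0,0,1.]]),np.array([ci["k1"],0,0,0,0.]))[0,0]
    M=R.from_euler("xyz",ci["orientation"]).as_matrix()
    return np.array(ci["xyz"],float),M@np.array([p[0],p[1],1])
def at_z(ci,u,v,z):
    o,d=ray(ci,u,v); return o+d*(z-o[2])/d[2]
def proj(ci,P):
    M=R.from_euler("xyz",ci["orientation"]).as_matrix()
    c=M.T@(np.array(P,float)-np.array(ci["xyz"]))
    x,y=c[0]/c[2],c[1]/c[2];s=1+ci["k1"]*(x*x+y*y)
    return np.array([ci["fx"]*x*s+ci["cx"],ci["fy"]*y*s+ci["cy"]])
E
python3 - <<'E'
from h import *
for n in("scene","top"):
    cv2.imwrite(f"pics/{n}0.png",read_camera(n)); print(n,camera_info(n))
print(camera_info("wrist")); print(get_obs())
E
```

```text
scene {'fx': 466.856488294689, 'fy': 466.856488294689, 'cx': 255.16427660863673, 'cy': 199.261841735193, 'k1': -0.06288898712739487, 'xyz': array([1441.32000373,  351.71205428, 1017.74695923]), 'orientation': array([-2.31558287,  0.01891845,  1.90756652])}
top {'fx': 376.41625426666263, 'fy': 376.41625426666263, 'cx': 255.01443325595207, 'cy': 189.44858095118576, 'k1': -0.0733100988659166, 'xyz': array([ 401.50236638,   -4.92052514, 1166.12738816]), 'orientation': array([-3.02341338,  0.01930938, -1.59802264])}
{'fx': 278.0927302217187, 'fy': 278.0927302217187, 'cx': 254.55731386483407, 'cy': 189.1327819353122, 'k1': -0.06027429348440714, 'xyz': array([ 94.3776897, 520.9370364, 373.6130824]), 'orientation': array([2.86105978e+00, 2.38711867e-03, 1.25842238e+00])}
{'clock': 0.1, 'q': array([ 1.11970395e+00,  2.91209340e-01, -1.54041169e-01,  1.12672003e+00,
       -5.02950501e-06,  1.43144912e+00]), 'qvel': array([ 0.00175028, -0.00125329,  0.00320884, -0.00175208,  0.00019405,
       -0.0005963 ]), 'effort': array([ 1.90466395e-03, -5.37981820e+01,  3.31918323e+01,  9.32812225e-03,
       -1.63537738e-04,  1.17605006e-05]), 'position': array([160.88620635, 499.35088384, 252.80092828]), 'eef_rot': array([-3.14042913e+00, -1.58112806e-04,  2.82984740e+00]), 'ft_force': array([ 0.17103566, -0.07326871, -0.46352283]), 'moment': array([-0.02492616, -0.03389763,  0.04019194]), 'finger_force': 0.0, 'opening': 1.004119753206424}
```

View pics/top0.png

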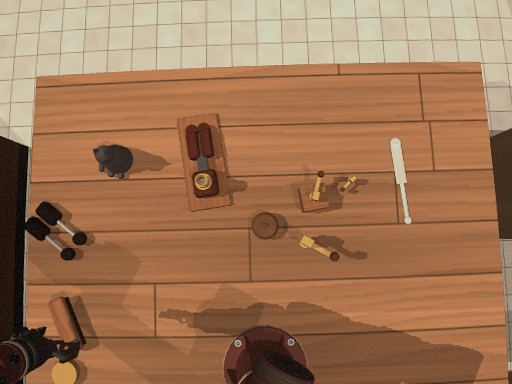

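View pics/scene0.png

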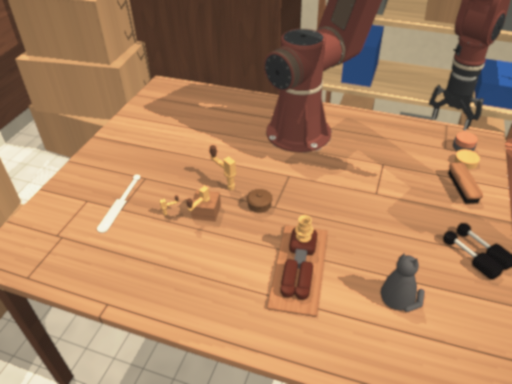

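Three things could be taken for the crank (top view): the one in the wooden holder at (318,188), the small one at (349,183), and the large one at (318,247). By the description I choose the one in the holder. I'll check it with a close crop and estimate positions.

```bash
python3 - <<'E'
from h import *
t=cv2.imread("pics/top0.png");s=cv2.imread("pics/scene0.png")
a=cv2.resize(t[160:270,285:375],None,fx=5,fy=5,interpolation=cv2.INTER_CUBIC)
b=cv2.resize(s[135:235,150:250],(350,350),interpolation=cv2.INTER_CUBIC)
c=cv2.resize(t[155:215,175:235],(350,200*350//200),interpolation=cv2.INTER_CUBIC)[:200]
out=np.zeros((550,800,3),np.uint8);out[:,:450]=a;out[:350,450:]=b;out[350:,450:]=c
cv2.imwrite("pics/crop0.png",out)
ci=camera_info("top")
print("mouth",at_z(ci,203,181,118)); print("holder crank grip",at_z(ci,317,195,88),"knob",at_z(ci,321,174,95))
for n,p in dict(box=(264,226),cat=(115,160)).items(): print(n,at_z(ci,*p,40))
print("big",at_z(ci,304,241,60),at_z(ci,334,257,60))
E
```

```text
mouth [554.82847131 158.11044437 118.        ]
holder crank grip [ 508.71690736 -165.40568711   88.        ] knob [ 568.35945825 -178.73072371   95.        ]
box [425.34951671 -10.60387599  40.        ]
cat [640.42121241 444.33593104  40.        ]
big [ 378.02889254 -125.67156992   60.        ] [ 329.25443368 -210.96593105   60.        ]
```

View pics/crop0.png

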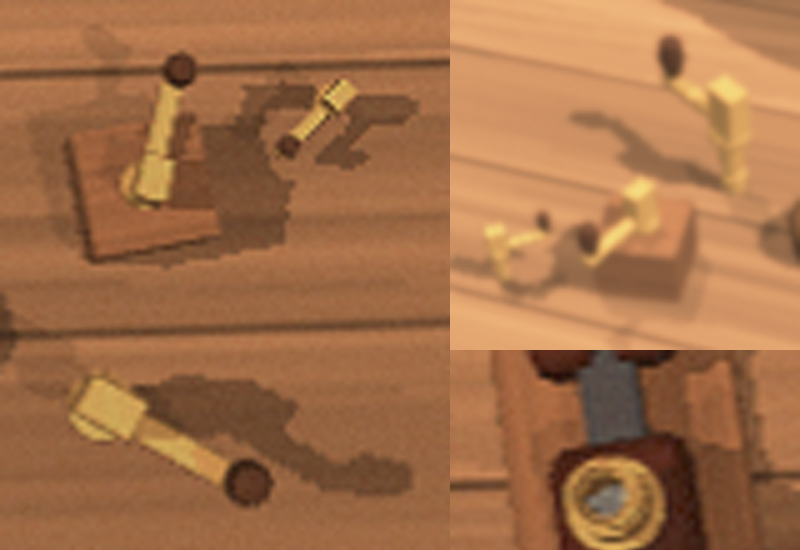

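The crop confirms that the holder's crank is the middle one: large at crop (110,410), small at (340,95), holder one at (155,180) with its knob at (180,70). The coupler's mouth is at about (203,181) in the top view. Next I move over the coupler.

```bash
cat >> h.py <<'E'
def go(P,yaw=None):
    "slide (m) and yaw (deg) in tool axes to bring the TCP to P (mm), tool-x heading yaw (rad)"
    o=get_obs(); M=R.from_euler("xyz",o["eef_rot"]).as_matrix()
    s=M.T@(np.array(P)-o["position"])/1000
    y=0 if yaw is None else -np.degrees((yaw-o["eef_rot"][2]+np.pi/2)%np.pi-np.pi/2)
    return np.round(s,4),round(y,1)
E
python3 -m jog '{"slide":[[-0.48,-0.205,0],[-0.48,-0.205,0],[-0.48,-0.205,0],[-0.48,-0.205,0],[-0.48,-0.205,0],[-0.48,-0.205,0],[-0.48,-0.205,0],[-0.48,-0.205,0],[-0.48,-0.205,0],[-0.48,-0.205,0],[-0.48,-0.205,0],[-0.48,-0.205,0]],"yaw":[0,0,0,0,0,0,0,0,0,0,0,0]}'
python3 -m jog '{"slide":[[0,0,0],[0,0,0],[0,0,0]],"yaw":[0,0,0]}'
python3 - <<'E'
from h import *
ci=camera_info("wrist"); cv2.imwrite("pics/w1.png",read_camera("wrist")); json.dump({k:np.array(v).tolist() for k,v in ci.items()},open("w1.json","w"))
o=get_obs();print(o["position"],o["eef_rot"],o["ft_force"],proj(ci,[555,158,118]))
E
```

```text
clock: 1.3
position: [556.9, 154.9, 252.4]
eef_rot: [-3.141, -0.0, 2.826]
ft_force: [-0.7, 0.7, -0.6]
opening: 0.993
finger_force: 0.0
clock: 1.6
position: [554.2, 158.3, 253.5]
eef_rot: [3.142, -0.0, 2.831]
ft_force: [-0.2, 0.3, -0.0]
opening: 1.0
finger_force: 0.0
[554.31760443 158.20961219 253.53071902] [3.14150685e+00 4.44912968e-05 2.83121196e+00] [0.63137113 0.45901319 0.61174714] [254.91353664 186.07643261]
```

View pics/w1.png

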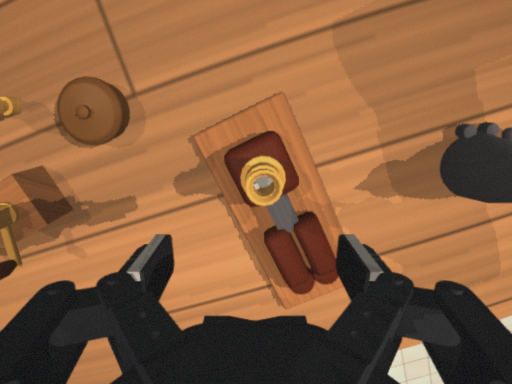

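```bash
python3 - <<'E'
import cv2,numpy as np
w=cv2.imread("pics/w1.png")[145:215,225:305];t=cv2.imread("pics/top0.png")[165:200,183:223]
a=cv2.resize(w,None,fx=5,fy=5,interpolation=cv2.INTER_CUBIC);b=cv2.resize(t,None,fx=10,fy=10,interpolation=cv2.INTER_CUBIC)
o=np.hstack([a,b]);
for x in range(0,800,50): cv2.line(o,(x,0),(x,5),(255,255,255),1)
cv2.imwrite("pics/c1.png",o)
E
```

```text
(no output)
```

View pics/c1.png

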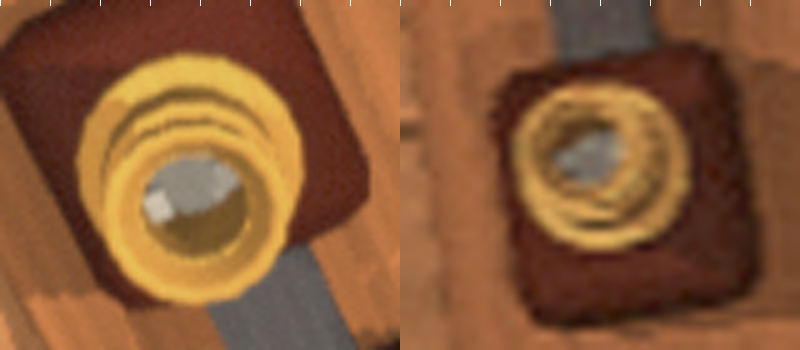

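Wrist crop: the rim is centred at about crop (189,221), i.e. pixel (262.4,188.8). The flange is centred at about crop (190,165), i.e. pixel (262.6,177.6). The sleeve is up.

```bash
python3 - <<'E'
from h import *
ci=json.load(open("w1.json"))
print(at_z(ci,262.4,188.8,118)); [print(z,at_z(ci,262.6,177.6,z)) for z in(77,83,89)]
ct=camera_info("top")
for P in ([552,151,118],[552,151,80]): print(proj(ct,P),proj(ci,P))
g=at_z(ct,316,195.5,98);k=at_z(ct,321,173.8,105);print(g,k,np.arctan2(*(k-g)[[1,0]]),np.linalg.norm((k-g)[:2]))
print(go([552,151,160]))
E
```

```text
[559.77232176 164.00657097 118.        ]
77 [559.16069055 165.54205937  77.        ]
83 [557.71616176 165.82621197  83.        ]
89 [556.27163298 166.11036456  89.        ]
[205.51607584 181.91621075] [246.9776004  185.35259676]
[207.46164519 183.70699898] [247.93591375 176.13021661]
[ 506.37599832 -161.00019494   98.        ] [ 567.37816628 -177.13627067  105.        ] -0.25859383737204106 63.100217396274836
(array([ 0.    , -0.0076,  0.0935]), 0)
```

```bash
python3 -c "
from h import *
print(go([558.5,164,185]))"
```

```text
(array([-0.0022,  0.0068,  0.0685]), 0)
```

```bash
python3 -m jog '{"slide":[[-0.002,0.007,0.03],[-0.002,0.007,0.068],[-0.002,0.007,0.068],[-0.002,0.007,0.068],[-0.002,0.007,0.068],[-0.002,0.007,0.068]],"yaw":[0,0,0,0,0,0]}' 0.62
python3 - <<'E'
from h import *
ci=camera_info("wrist"); cv2.imwrite("pics/w2.png",cv2.resize(read_camera("wrist"),(800,600),interpolation=cv2.INTER_CUBIC)); json.dump({k:np.array(v).tolist() for k,v in ci.items()},open("w2.json","w"))
o=get_obs();print(o["position"],o["eef_rot"],o["ft_force"],proj(ci,[558.5,164,118])*800/512)
E
```

```text
clock: 2.25
position: [560.0, 163.6, 187.2]
eef_rot: [3.14, 0.003, 2.83]
ft_force: [0.7, 1.4, 0.3]
opening: 0.617
finger_force: 0.0
[559.88927901 163.54295597 186.91668895] [3.14046264e+00 2.20125163e-03 2.82982224e+00] [-1.48336162 -0.48540322 -0.16301998] [397.95437555 323.22533579]
```

View pics/w2.png

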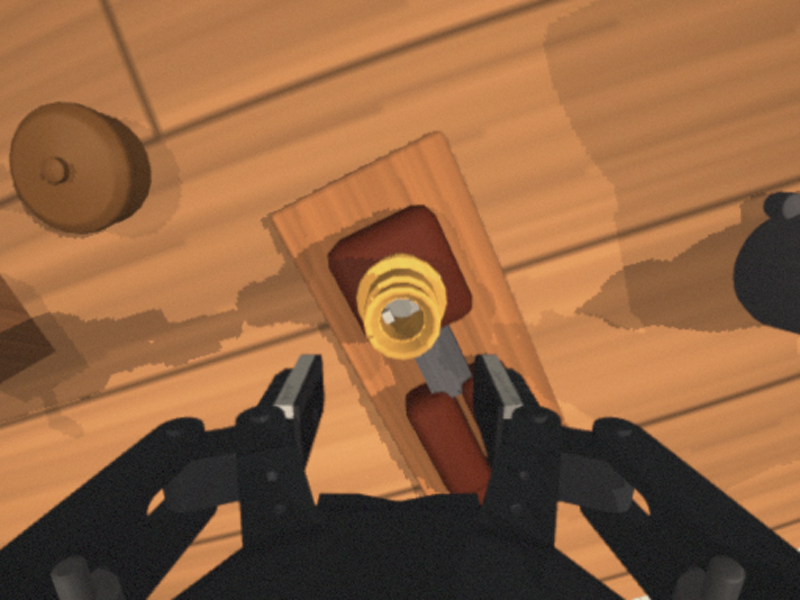

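Wrist view: the mouth's centre is at about (402,318) of 800x600, and the finger midline is at about x = 398.5, so the fingers are nearly centred.

```bash
python3 - <<'E'
from h import *
ci=json.load(open("w2.json"))
p=at_z(ci,402/1.5625-.2,318/1.5625-.2,118);print(p)
print(go([p[0],p[1],140]), go([559.5,164.5,137]))
E
```

```text
[556.44501117 166.47526254 118.        ]
(array([0.0043, 0.0017, 0.0469]), 0) (array([0.0008, 0.0007, 0.0499]), 0)
```

```bash
python3 -m jog '{"slide":[[0.003,0.0015,0.02],[0.003,0.0015,0.05],[0.003,0.0015,0.058],[0.003,0.0015,0.058],[0.003,0.0015,0.058],[0.003,0.0015,0.058]],"yaw":[0,0,0,0,0,0]}'
python3 -m jog '{"slide":[[0,0,0],[0,0,0],[0,0,0]],"yaw":[0,0,0]}' 0.5
```

```text
clock: 2.9
position: [557.7, 165.8, 128.8]
eef_rot: [3.141, 0.002, 2.83]
ft_force: [0.4, -0.2, 0.7]
opening: 0.621
finger_force: 0.0
clock: 3.2
position: [556.8, 165.7, 127.7]
eef_rot: [3.141, 0.0, 2.83]
ft_force: [0.4, -0.8, -0.1]
opening: 0.498
finger_force: 0.0
```

```bash
python3 -m jog '{"slide":[[0,0,0.004],[0,0,0.008],[0,0,0.008]],"yaw":[0,0,0]}'
python3 -m jog '{"slide":[[0,0,0],[0,0,0],[0,0,0]],"yaw":[0,0,0]}' 0.46
```

```text
clock: 3.5
position: [556.1, 165.6, 118.5]
eef_rot: [-3.141, -0.001, 2.83]
ft_force: [-0.2, 0.3, -0.0]
opening: 0.501
finger_force: 0.0
clock: 3.8
position: [556.5, 166.0, 119.2]
eef_rot: [3.141, -0.0, 2.83]
ft_force: [-0.9, 2.7, -0.9]
opening: 0.461
finger_force: 1.2
```

```bash
python3 -m jog '{"slide":[[0,0.0005,0],[0,0.0005,0.002],[0,0.0005,0.004],[0,0.0005,0.006],[0,0.0005,0.006]],"yaw":[0,0,0,0,0]}' 0.48
python3 -m jog '{"slide":[[0,0,0.002],[0,0,0.004],[0,0,0.006],[0,0,0.006]],"yaw":[0,0,0,0]}'
```

```text
clock: 4.3
position: [556.6, 166.1, 112.9]
eef_rot: [-3.141, -0.0, 2.83]
ft_force: [0.7, -0.2, 0.9]
opening: 0.479
finger_force: 0.0
clock: 4.7
position: [556.6, 166.2, 107.0]
eef_rot: [-3.141, -0.0, 2.83]
ft_force: [0.6, 0.4, -0.7]
opening: 0.48
finger_force: 0.0
```

```bash
for i in 1 ; do python3 -m jog '{"slide":[[0,0,0.0015],[0,0,0.003],[0,0,0.003]],"yaw":[0,0,0]}'; done; python3 -m jog '{"slide":[[0,0,0.0015],[0,0,0.003],[0,0,0.003]],"yaw":[0,0,0]}'
```

```text
clock: 5.0
position: [556.7, 166.2, 104.1]
eef_rot: [-3.141, -0.0, 2.83]
ft_force: [0.1, 0.2, 0.5]
opening: 0.479
finger_force: 0.0
clock: 5.3
position: [556.9, 166.2, 101.4]
eef_rot: [3.142, 0.0, 2.83]
ft_force: [-0.5, -0.4, 2.0]
opening: 0.482
finger_force: 0.7
```

```bash
python3 -m jog '{"slide":[[0,0,0.0015],[0,0,0.003],[0,0,0.003]],"yaw":[0,0,0]}'
```

```text
clock: 5.6
position: [556.9, 166.2, 98.9]
eef_rot: [3.141, 0.001, 2.83]
ft_force: [-2.2, -0.1, 8.2]
opening: 0.483
finger_force: 4.3
```

```bash
python3 -m jog '{"slide":[[0,0,0.0015],[0,0,0.003],[0,0,0.003]],"yaw":[0,0,0]}'
```

```text
clock: 5.9
position: [556.9, 166.2, 95.5]
eef_rot: [3.141, 0.0, 2.83]
ft_force: [-0.1, -0.2, 4.1]
opening: 0.48
finger_force: 1.9
```

```bash
python3 -m jog '{"slide":[[0,0,0.0015],[0,0,0.003],[0,0,0.003]],"yaw":[0,0,0]}'; python3 -m jog '{"slide":[[0,0,0.001],[0,0,0.002],[0,0,0.002]],"yaw":[0,0,0]}'
```

```text
clock: 6.2
position: [556.6, 166.2, 91.8]
eef_rot: [-3.141, -0.001, 2.83]
ft_force: [-0.1, -0.3, -0.1]
opening: 0.481
finger_force: 0.0
clock: 6.5
position: [556.7, 166.2, 90.1]
eef_rot: [-3.141, -0.0, 2.83]
ft_force: [-0.1, -0.3, 0.3]
opening: 0.481
finger_force: 0.0
```

```bash
python3 -m jog '{"slide":[[0,0,-0.005],[0,0,-0.02],[0,0,-0.06],[0,0,-0.1],[0,0,-0.1],[0,0,-0.1],[0,0,-0.1]],"yaw":[0,0,0,0,0,0,0]}'
python3 - <<'E'
from h import *
ci=camera_info("wrist"); w=read_camera("wrist"); cv2.imwrite("pics/w3full.png",w); json.dump({k:np.array(v).tolist() for k,v in ci.items()},open("w3.json","w"))
t=read_camera("top")[165:200,183:223]
a=cv2.resize(w[150:250,215:315],None,fx=4,fy=4,interpolation=cv2.INTER_CUBIC)
b=cv2.resize(t,(400,350),interpolation=cv2.INTER_CUBIC)
o=np.zeros((400,800,3),np.uint8);o[:,:400]=a;o[:350,400:]=b
cv2.imwrite("pics/c3.png",o)
print(go([506.4,-161,200],-.2586))
E
```

```text
clock: 7.2
position: [556.2, 166.1, 189.5]
eef_rot: [-3.141, -0.001, 2.83]
ft_force: [0.2, -0.4, -0.0]
opening: 0.48
finger_force: 0.0
(array([-0.0531, -0.3265, -0.0107]), np.float64(-3.1))
```

View pics/c3.png

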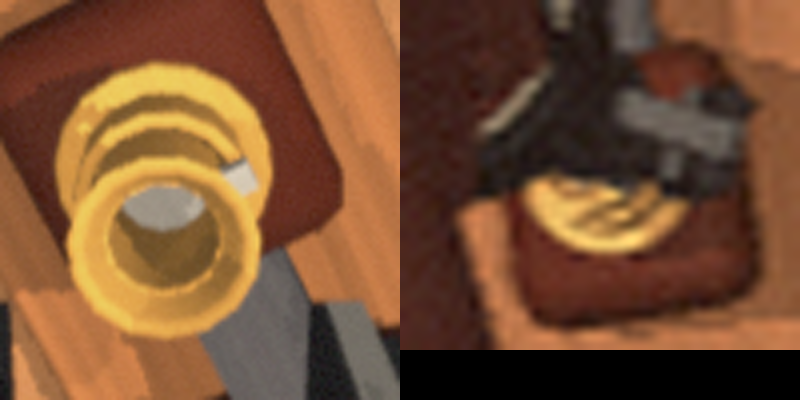

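The crop shows the sleeve down: its ring sits well below the rim, the bore is open and the rim is centred at about crop (166,248). Now to the crank.

```bash
python3 -m jog '{"slide":[[-0.008,-0.049,-0.011],[-0.053,-0.3265,-0.011],[-0.053,-0.3265,-0.011],[-0.053,-0.3265,-0.011],[-0.053,-0.3265,-0.011],[-0.053,-0.3265,-0.011],[-0.053,-0.3265,-0.011],[-0.053,-0.3265,-0.011],[-0.053,-0.3265,-0.011],[-0.053,-0.3265,-0.011],[-0.053,-0.3265,-0.011]],"yaw":[0,-1.5,-3,-3,-3,-3,-3,-3,-3,-3,-3]}' 0.62
python3 - <<'E'
from h import *
c=json.load(open("w3.json")); print("mouth",at_z(c,256,211.5,118))
ci=camera_info("wrist"); w=read_camera("wrist"); json.dump({k:np.array(v).tolist() for k,v in ci.items()},open("w4.json","w"))
cv2.imwrite("pics/w4.png",cv2.resize(w,(800,600),interpolation=cv2.INTER_CUBIC))
o=get_obs();print(o["position"],o["eef_rot"])
print(proj(ci,[506.4,-161,98])*1.5625,proj(ci,[567,-177,105])*1.5625)
E
```

```text
clock: 8.4
position: [507.2, -159.6, 201.0]
eef_rot: [3.141, -0.001, 2.884]
ft_force: [0.6, -0.1, -0.2]
opening: 0.617
finger_force: 0.0
mouth [558.88673001 165.99356861 118.        ]
[ 507.23233971 -159.697129    201.1390534 ] [ 3.14139761e+00 -3.75854232e-04  2.88384451e+00]
[395.53155225 304.62671689] [395.65484843 413.96924461]
```

View pics/w4.png

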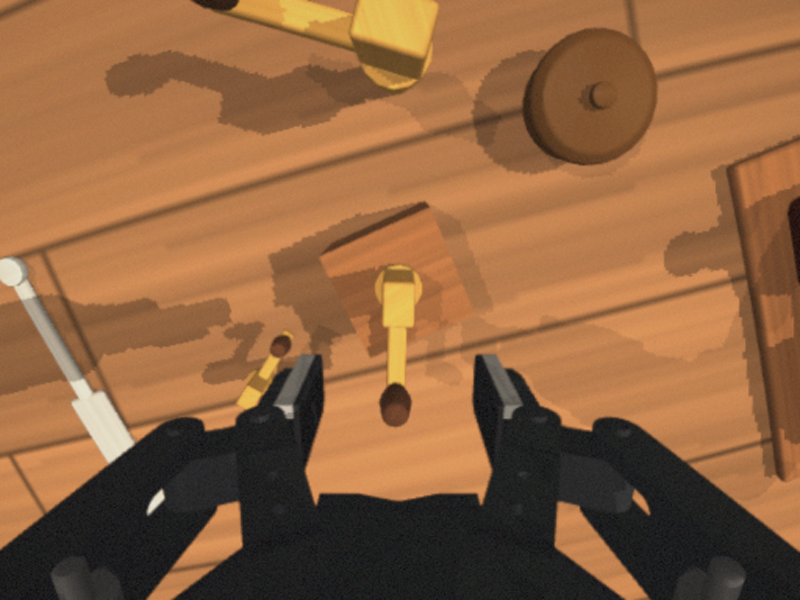

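```bash
python3 - <<'E'
from h import *
ci=json.load(open("w4.json"));g=at_z(ci,398.5/1.5625-.2,304/1.5625-.2,98);print(g,at_z(ci,265/1.5625,375/1.5625,40),at_z(ci,396/1.5625-.2,403/1.5625-.2,105))
print(go([g[0],g[1],88]))
E
```

```text
[ 506.2531984  -159.47950769   98.        ] [ 550.98057359 -270.27618222   40.        ] [ 560.03276038 -175.12852465  105.        ]
(array([ 1.000e-03, -1.000e-04,  1.131e-01]), 0)
```

```bash
python3 -m jog '{"slide":[[0.001,0,0.01],[0.001,0,0.045],[0.001,0,0.085],[0.001,0,0.105],[0.001,0,0.113],[0.001,0,0.113],[0.001,0,0.113],[0.001,0,0.113]],"yaw":[0,0,0,0,0,0,0,0]}' 0.4
python3 -m jog '{"slide":[[0,0,0],[0,0,0],[0,0,0]],"yaw":[0,0,0]}' 0.24
```

```text
clock: 9.25
position: [507.1, -160.9, 89.5]
eef_rot: [-3.141, 0.002, 2.882]
ft_force: [-1.1, 0.1, 0.2]
opening: 0.401
finger_force: 0.0
clock: 9.55
position: [506.4, -160.6, 88.7]
eef_rot: [-3.142, 0.001, 2.882]
ft_force: [0.6, 0.9, 0.2]
opening: 0.236
finger_force: 0.3
```

```bash
python3 -m jog '{"slide":[[0,0,0],[0,0,0],[0,0,0],[0,0,0],[0,0,0]],"yaw":[0,0,0,0,0]}' 0
python3 -m jog '{"slide":[[0,0,-0.003],[0,0,-0.01],[0,0,-0.025],[0,0,-0.05],[0,0,-0.08],[0,0,-0.11],[0,0,-0.13],[0,0,-0.13],[0,0,-0.13]],"yaw":[0,0,0,0,0,0,0,0,0]}'
python3 - <<'E'
from h import *
o=get_obs();print(o["position"],o["eef_rot"],o["ft_force"],o["moment"],go([557.5,166,215]))
s=read_camera("scene");w=read_camera("wrist")
out=np.zeros((384,800,3),np.uint8); out[:,:512]=w
out[:288,512:]=cv2.resize(s[110:254,130:274],(288,288),interpolation=cv2.INTER_CUBIC)
cv2.imwrite("pics/c5.png",out)
E
```

```text
clock: 10.05
position: [506.4, -160.6, 88.8]
eef_rot: [3.142, 0.001, 2.882]
ft_force: [-1.1, 1.2, 5.3]
opening: 0.199
finger_force: 58.4
clock: 10.95
position: [506.0, -160.6, 218.1]
eef_rot: [-3.141, 0.0, 2.882]
ft_force: [-0.3, 0.1, -2.5]
opening: 0.203
finger_force: 58.5
[ 506.03971146 -160.58078837  218.09711465] [-3.14146610e+00  1.58593015e-04  2.88210109e+00] [-0.31341494  0.13477133 -2.51995014] [-0.05552499  0.03181662  0.01020386] (array([0.0341, 0.3289, 0.0031]), 0)
```

View pics/c5.png

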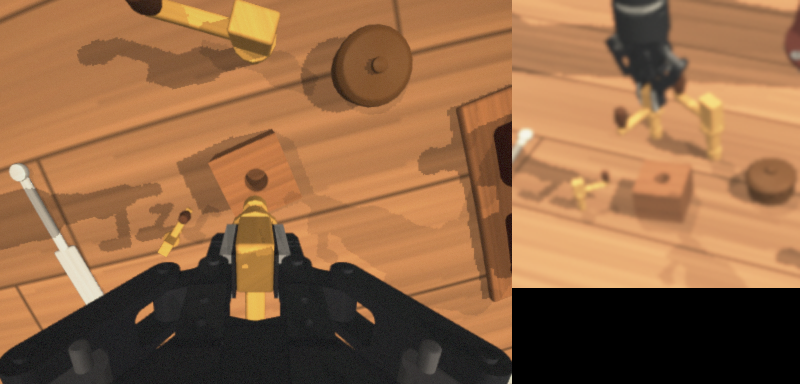

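The crank is held and its stem is clear of the holder (wrist view: grip at (256,240), hole at (256,180)). Now to the mouth.

```bash
python3 -m jog '{"slide":[[0.0005,0.005,0],[0.002,0.02,0],[0.005,0.05,0],[0.009,0.09,0],[0.0135,0.13,0],[0.0175,0.17,0],[0.0215,0.21,0],[0.0255,0.25,0],[0.0295,0.29,0],[0.0325,0.317,0],[0.0335,0.3265,0],[0.0335,0.329,0]],"yaw":[0,0,0,0,0,0,0,0,0,0,0,0]}'
python3 -m jog '{"slide":[[0,0,0.004],[0,0,0.01],[0,0,0.014],[0,0,0.014],[0,0,0.014]],"yaw":[0,0,0,0,0]}'
python3 - <<'E'
from h import *
ci=camera_info("wrist"); w=read_camera("wrist"); json.dump({k:np.array(v).tolist() for k,v in ci.items()},open("w6.json","w"))
o=get_obs();print(o["position"],o["eef_rot"],o["ft_force"])
cv2.imwrite("pics/c6.png",cv2.resize(w[150:300,180:330],(600,600),interpolation=cv2.INTER_CUBIC))
M=R.from_euler("xyz",o["eef_rot"]).as_matrix()
f=lambda P:np.round((proj(ci,P)-[180,150]+.5)*4)
for P in([558,166,118],[557,166,118],[556.5,166,118]): print(f(P))
s=o["position"]+M@[.4,0,0]; s[2]-=78.7
print("foot",s,f(s),"foot front",f(s+M@[9,0,0]),f(s+M@[0,9,0]),f(s-M@[0,9,0]), "rim front",f(np.array([558,166,118])+M@[18.5,0,0]))
E
```

```text
clock: 12.25
position: [557.5, 167.6, 217.7]
eef_rot: [-3.141, -0.001, 2.884]
ft_force: [0.0, -0.5, -0.9]
opening: 0.199
finger_force: 58.7
clock: 12.75
position: [558.1, 165.4, 204.2]
eef_rot: [-3.141, -0.0, 2.881]
ft_force: [0.2, 0.1, -1.6]
opening: 0.2
finger_force: 58.7
[558.25822217 165.6343863  204.39318474] [3.14155449e+00 8.15972477e-05 2.88151084e+00] [-0.50732065  0.55600591 -0.92297073]
[304. 208.]
[303. 203.]
[303. 201.]
foot [557.8716746  165.73725015 125.6931521 ] [303. 220.] foot front [303. 175.] [351. 220.] [256. 220.] rim front [305. 116.]
```

View pics/c6.png

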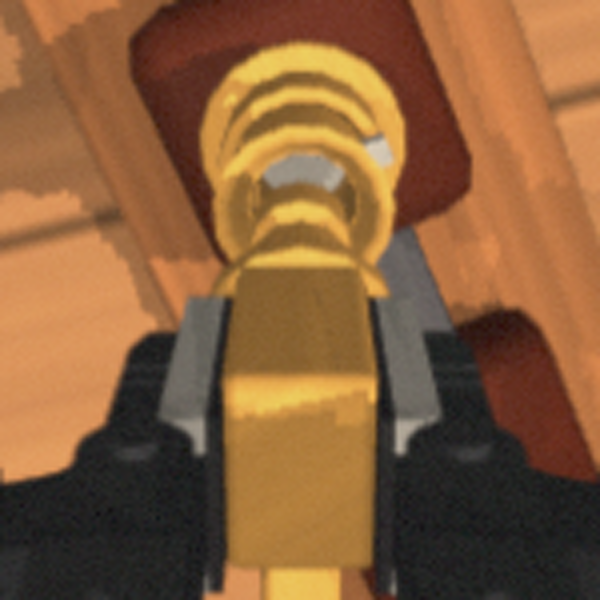

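Crop: the rim is centred at x≈304 and the stem at x≈303.5, with the rim front at y≈128 and the stem foot front at y≈183. They are aligned to about 1 mm, so I descend gently.

```bash
python3 -m jog '{"slide":[[-0.0006,0,0.003],[-0.0006,0,0.006],[-0.0006,0,0.008],[-0.0006,0,0.01],[-0.0006,0,0.01]],"yaw":[0,0,0,0,0]}'; python3 -m jog '{"slide":[[0,0,0.001],[0,0,0.002],[0,0,0.003],[0,0,0.003]],"yaw":[0,0,0,0]}'
```

```text
clock: 13.3
position: [558.6, 165.8, 193.9]
eef_rot: [-3.141, -0.0, 2.882]
ft_force: [-0.1, 0.6, -1.2]
opening: 0.202
finger_force: 58.7
clock: 13.7
position: [558.7, 165.9, 191.2]
eef_rot: [-3.141, -0.0, 2.882]
ft_force: [0.3, 0.3, -1.6]
opening: 0.197
finger_force: 58.7
```

```bash
python3 -m jog '{"slide":[[0,0,0.001],[0,0,0.002],[0,0,0.003],[0,0,0.003]],"yaw":[0,0,0,0]}'; python3 -m jog '{"slide":[[0,0,0.001],[0,0,0.002],[0,0,0.003],[0,0,0.003]],"yaw":[0,0,0,0]}'
```

```text
clock: 14.1
position: [558.7, 165.8, 188.1]
eef_rot: [-3.141, -0.0, 2.882]
ft_force: [-0.0, -0.6, -0.7]
opening: 0.2
finger_force: 58.7
clock: 14.5
position: [558.6, 165.8, 185.1]
eef_rot: [-3.141, -0.0, 2.882]
ft_force: [0.7, 0.2, -1.1]
opening: 0.197
finger_force: 58.7
```

```bash
python3 -m jog '{"slide":[[0,0,0.001],[0,0,0.002],[0,0,0.004],[0,0,0.006],[0,0,0.006]],"yaw":[0,0,0,0,0]}'; python3 -m jog '{"slide":[[0,0,0.001],[0,0,0.002],[0,0,0.004],[0,0,0.006],[0,0,0.006]],"yaw":[0,0,0,0,0]}'
```

```text
clock: 15.0
position: [558.5, 165.8, 178.9]
eef_rot: [-3.141, -0.001, 2.882]
ft_force: [-0.3, 0.4, -1.0]
opening: 0.199
finger_force: 58.7
clock: 15.5
position: [558.5, 165.8, 172.9]
eef_rot: [-3.141, -0.001, 2.882]
ft_force: [0.5, 0.2, -1.4]
opening: 0.198
finger_force: 58.7
```

```bash
python3 -m jog '{"slide":[[0,0,0.001],[0,0,0.002],[0,0,0.003],[0,0,0.003]],"yaw":[0,0,0,0]}'; python3 -m jog '{"slide":[[0,0,0.001],[0,0,0.002],[0,0,0.002]],"yaw":[0,0,0]}'
```

```text
clock: 15.9
position: [558.7, 165.9, 170.1]
eef_rot: [-3.142, -0.0, 2.882]
ft_force: [-0.1, -0.1, -1.5]
opening: 0.202
finger_force: 58.7
clock: 16.2
position: [558.6, 165.8, 168.1]
eef_rot: [-3.141, -0.0, 2.882]
ft_force: [0.0, -0.1, -2.9]
opening: 0.2
finger_force: 58.7
```

```bash
python3 -m jog '{"slide":[[0,0,0.001],[0,0,0.002],[0,0,0.002]],"yaw":[0,0,0]}'
```

```text
clock: 16.5
position: [558.6, 165.8, 166.1]
eef_rot: [-3.141, -0.0, 2.882]
ft_force: [0.4, -0.8, -0.6]
opening: 0.199
finger_force: 58.7
```

```bash
python3 -m jog '{"slide":[[0,0,0.001],[0,0,0.002],[0,0,0.002]],"yaw":[0,0,0]}'
```

```text
clock: 16.8
position: [558.6, 165.8, 164.1]
eef_rot: [-3.141, -0.0, 2.882]
ft_force: [0.7, -0.1, -1.6]
opening: 0.202
finger_force: 58.7
```

```bash
python3 -m jog '{"slide":[[0,0,0.001],[0,0,0.0015],[0,0,0.0015]],"yaw":[0,0,0]}'
```

```text
clock: 17.1
position: [558.7, 165.9, 162.7]
eef_rot: [-3.142, -0.0, 2.882]
ft_force: [-0.1, -0.1, -0.2]
opening: 0.202
finger_force: 58.7
```

```bash
python3 -m jog '{"slide":[[0,0,0.001],[0,0,0.0015],[0,0,0.0015]],"yaw":[0,0,0]}'
```

```text
clock: 17.4
position: [558.7, 165.9, 161.3]
eef_rot: [3.142, -0.0, 2.882]
ft_force: [0.1, 0.4, -0.7]
opening: 0.201
finger_force: 58.7
```

```bash
python3 -m jog '{"slide":[[0,0,0.001],[0,0,0.0015],[0,0,0.0015]],"yaw":[0,0,0]}'
```

```text
clock: 17.7
position: [558.8, 165.9, 160.1]
eef_rot: [3.141, 0.0, 2.882]
ft_force: [-1.2, -0.1, 4.0]
opening: 0.201
finger_force: 59.6
```

```bash
python3 -m jog '{"slide":[[0,0,0.0005],[0,0,0.001],[0,0,0.001]],"yaw":[0,0,0]}'
```

```text
clock: 18.0
position: [558.8, 165.9, 158.7]
eef_rot: [3.142, 0.0, 2.882]
ft_force: [0.8, 0.2, 1.1]
opening: 0.2
finger_force: 59.3
```

```bash
python3 -m jog '{"slide":[[0,0,0.0005],[0,0,0.001],[0,0,0.001]],"yaw":[0,0,0]}'
```

```text
clock: 18.3
position: [558.8, 165.9, 157.6]
eef_rot: [3.142, -0.0, 2.882]
ft_force: [0.5, -0.1, -0.7]
opening: 0.203
finger_force: 58.9
```

```bash
python3 -m jog '{"slide":[[0,0,0.0005],[0,0,0.001],[0,0,0.001]],"yaw":[0,0,0]}'
```

```text
clock: 18.6
position: [558.7, 165.8, 156.7]
eef_rot: [-3.142, -0.0, 2.882]
ft_force: [-0.1, -0.8, -1.2]
opening: 0.198
finger_force: 58.9
```

```bash
python3 -m jog '{"slide":[[0,0,0.0005],[0,0,0.001],[0,0,0.001]],"yaw":[0,0,0]}'
```

```text
clock: 18.9
position: [558.8, 165.8, 156.7]
eef_rot: [3.141, 0.001, 2.882]
ft_force: [-2.6, -1.2, 8.7]
opening: 0.201
finger_force: 60.4
```

```bash
python3 -m jog '{"slide":[[0,0,0.0005],[0,0,0.0005]],"yaw":[0,0]}'
```

```text
clock: 19.1
position: [558.9, 165.9, 156.6]
eef_rot: [3.141, 0.001, 2.882]
ft_force: [-3.7, -1.2, 13.7]
opening: 0.206
finger_force: 61.0
```

The stem is on the rigid seat with about 15 N of push. Now I check the sleeve.

```bash
python3 - <<'E'
from h import *
w=read_camera("wrist");s=read_camera("scene")
out=np.hstack([cv2.resize(w[120:270,190:290],(400,600),interpolation=cv2.INTER_CUBIC),cv2.resize(s[195:285,275:335],(400,600),interpolation=cv2.INTER_CUBIC)])
cv2.imwrite("pics/c7.png",out)
E
```

```text
(no output)
```

View pics/c7.png

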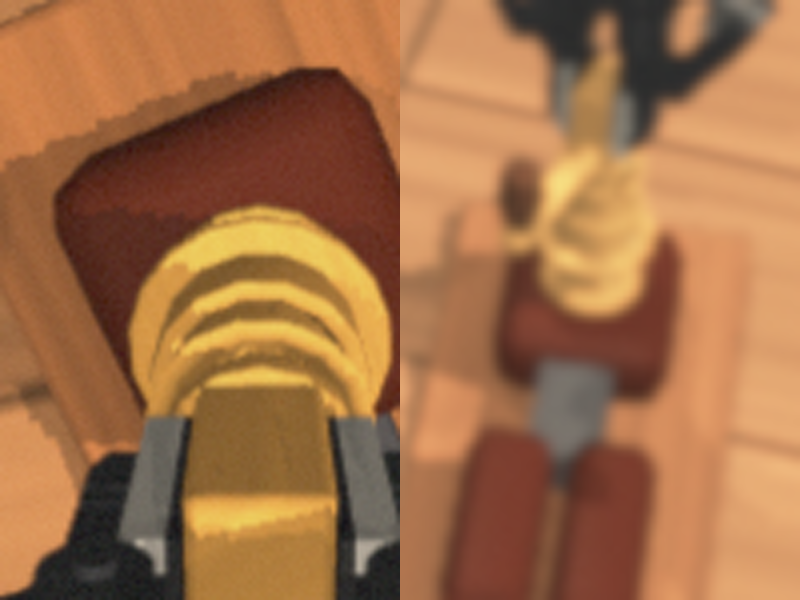

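```bash
python3 - <<'E'
from h import *
ci=camera_info("wrist");th=np.linspace(0,2*np.pi,200)
def rep(c,z,ci):
    p=np.array([proj(ci,[c[0]+25*np.cos(a),c[1]+25*np.sin(a),z]) for a in th]); return np.round([np.ptp(p[:,0]),p[:,1].min()],1)
# reference: w1 (sleeve up; width 45.2 top row 155.5) and w3 (down; 53.5, 165.5); now 65.0, 171.5
c=[558.4,166]
for n,o in(("up w1",json.load(open("w1.json"))),("down w3",json.load(open("w3.json"))),("now",ci)):
    print(n,[(z,*rep(c,z,o)) for z in(66,69.5,75,82,86)])
E
```

```text
up w1 [(66, np.float64(44.0), np.float64(152.7)), (69.5, np.float64(44.5), np.float64(153.1)), (75, np.float64(45.2), np.float64(153.9)), (82, np.float64(46.2), np.float64(154.9)), (86, np.float64(46.8), np.float64(155.6))]
down w3 [(66, np.float64(54.6), np.float64(164.1)), (69.5, np.float64(55.3), np.float64(164.8)), (75, np.float64(56.5), np.float64(166.1)), (82, np.float64(58.1), np.float64(167.7)), (86, np.float64(59.0), np.float64(168.7))]
now [(66, np.float64(62.5), np.float64(168.6)), (69.5, np.float64(63.5), np.float64(169.5)), (75, np.float64(65.0), np.float64(171.1)), (82, np.float64(67.1), np.float64(173.2)), (86, np.float64(68.4), np.float64(174.4))]
```

```bash
python3 - <<'E'
from h import *
w1=cv2.imread("pics/w1.png");w3=cv2.imread("pics/w3full.png");w=read_camera("wrist");ci=camera_info("wrist")
th=np.linspace(0,2*np.pi,400)
for n,im,c in(("w1 up",w1,json.load(open("w1.json"))),("w3 down",w3,json.load(open("w3.json"))),("now",w,ci)):
    g=cv2.GaussianBlur(im,(3,3),0)[:,:,1].astype(float)
    mid=proj(c,[558.4,166,80])[0]; top=[]
    for u in range(int(mid)-8,int(mid)+9):
        d=np.diff(g[130:195,u]); r=np.argmax(d[:60]>12); j=r+np.argmax(d[r:r+5]); 
        k=d[j-1:j+2]; off=.5*(k[0]-k[2])/(k[0]-2*k[1]+k[2]+1e-9); top.append(130+j+.5+off)
    t=np.percentile(top,20)
    zs=np.arange(60,96,.25); pr=[min(proj(c,[558.4+25*np.cos(a),166+25*np.sin(a),z])[1] for a in th) for z in zs]
    print(n,round(t,2),"z",np.interp(t,pr,zs),np.round(np.sort(top)[:6],1))
E
```

```text
w1 up 155.65 z 86.6745813470851 [155.5 155.5 155.6 155.6 155.7 155.8]
w3 down 165.6 z 72.9457700922826 [165.4 165.5 165.5 165.6 165.6 165.8]
now 171.25 z 75.56480884364346 [171.1 171.1 171.2 171.2 171.3 171.4]
```

```bash
python3 - <<'E'
from h import *
ci=camera_info("wrist");th=np.linspace(0,2*np.pi,400)
top=lambda c,r,z:round(min(proj(c,[558.4+r*np.cos(a),166+r*np.sin(a),z])[1] for a in th),1)
for n,c in(("w1",json.load(open("w1.json"))),("w3",json.load(open("w3.json"))),("now",ci)):
  for tr in(0,7,12.5): print(n,tr,"flange",top(c,25,84-tr),"sleeve",top(c,19,103-tr),"rim",top(c,18.5,118),"collar",top(c,15,124),top(c,15,130))
w=read_camera("wrist");g=cv2.GaussianBlur(w,(3,1),0)
u=int(proj(ci,[558.4,166,80])[0]); print(u,[(v,int(g[v,u-3:u+4,1].mean())) for v in range(165,222)])
E
```

```text
w1 0 flange 155.2 sleeve 164.3 rim 167.9 collar 172.9 174.4
w1 7 flange 154.2 sleeve 163.0 rim 167.9 collar 172.9 174.4
w1 12.5 flange 153.4 sleeve 162.0 rim 167.9 collar 172.9 174.4
w3 0 flange 168.2 sleeve 180.9 rim 186.7 collar 193.8 196.4
w3 7 flange 166.5 sleeve 178.7 rim 186.7 collar 193.8 196.4
w3 12.5 flange 165.3 sleeve 177.1 rim 186.7 collar 193.8 196.4
now 0 flange 173.8 sleeve 189.3 rim 197.1 collar 205.9 209.5
now 7 flange 171.7 sleeve 186.4 rim 197.1 collar 205.9 209.5
now 12.5 flange 170.1 sleeve 184.3 rim 197.1 collar 205.9 209.5
254 [(165, 55), (166, 54), (167, 53), (168, 56), (169, 54), (170, 62), (171, 97), (172, 154), (173, 172), (174, 149), (175, 170), (176, 200), (177, 202), (178, 202), (179, 202), (180, 201), (181, 200), (182, 190), (183, 152), (184, 102), (185, 94), (186, 95), (187, 96), (188, 96), (189, 107), (190, 149), (191, 191), (192, 196), (193, 189), (194, 163), (195, 115), (196, 97), (197, 95), (198, 98), (199, 111), (200, 156), (201, 194), (202, 195), (203, 183), (204, 164), (205, 138), (206, 132), (207, 130), (208, 112), (209, 96), (210, 99), (211, 127), (212, 171), (213, 194), (214, 196), (215, 178), (216, 135), (217, 102), (218, 96), (219, 97), (220, 97), (221, 98)]
```

The sleeve reading is ambiguous, so I press a little more (still well below 35 N) and compare.

```bash
python3 -m jog '{"slide":[[0,0,0.0003],[0,0,0.0006],[0,0,0.0006]],"yaw":[0,0,0]}'
python3 - <<'E'
from h import *
ci=camera_info("wrist");w=read_camera("wrist");g=cv2.GaussianBlur(w,(3,1),0)
print([(v,int(g[v,251:258,1].mean())) for v in range(169,206)])
# scene: predicted rows in scene camera vs. start picture
s=read_camera("scene");s0=cv2.imread("pics/scene0.png");c=camera_info("scene")
th=np.linspace(0,2*np.pi,400)
bot=lambda r,z:np.round(max((proj(c,[558.4+r*np.cos(a),166+r*np.sin(a),z]) for a in th),key=lambda p:p[1]),1)
for tr in(0,7,12.5): print(tr,bot(25,79-tr),bot(25,84-tr),bot(19,103-tr),bot(18.5,118))
u=int(bot(25,80)[0])
for n,i in(("start",s0),("now",s)): print(n,u,[int(x) for x in i[225:262,u-2:u+3,1].mean(1)])
E
```

```text
clock: 19.6
position: [559.0, 165.9, 156.6]
eef_rot: [3.141, 0.002, 2.882]
ft_force: [-5.5, -1.6, 17.9]
opening: 0.2
finger_force: 61.7
[(169, 56), (170, 65), (171, 106), (172, 160), (173, 175), (174, 151), (175, 175), (176, 200), (177, 202), (178, 202), (179, 202), (180, 201), (181, 200), (182, 187), (183, 147), (184, 100), (185, 93), (186, 95), (187, 95), (188, 97), (189, 107), (190, 155), (191, 196), (192, 196), (193, 188), (194, 161), (195, 110), (196, 96), (197, 95), (198, 99), (199, 118), (200, 162), (201, 195), (202, 193), (203, 183), (204, 162), (205, 135)]
0 [304.1 235.5] [304.2 234.2] [304.4 227.8] [304.7 223.8]
7 [304.  237.2] [304. 236.] [304.3 229.6] [304.7 223.8]
12.5 [303.8 238.6] [303.9 237.4] [304.2 231. ] [304.7 223.8]
start 304 [138, 137, 145, 154, 154, 145, 140, 145, 156, 167, 167, 153, 149, 159, 173, 172, 145, 99, 62, 54, 55, 58, 59, 60, 71, 86, 97, 102, 103, 103, 106, 109, 111, 111, 110, 101, 83]
now 304 [143, 144, 153, 163, 162, 152, 148, 152, 164, 176, 175, 162, 156, 168, 182, 181, 153, 104, 66, 57, 58, 61, 62, 63, 73, 88, 97, 98, 97, 98, 101, 105, 108, 110, 110, 101, 84]
```

The scene-camera profile through the sleeve matches the starting one (sleeve fully up), pixel for pixel. Now I relax the push, let go and withdraw.

```bash
python3 -m jog '{"slide":[[0,0,-0.0008],[0,0,-0.0016],[0,0,-0.0018]],"yaw":[0,0,0]}'
python3 -m jog '{"slide":[[0,0,0],[0,0,0],[0,0,0],[0,0,0]],"yaw":[0,0,0,0]}' 0.4
python3 -m jog '{"slide":[[0,0,-0.005],[0,0,-0.02],[0,0,-0.05],[0,0,-0.09],[0,0,-0.12],[0,0,-0.12],[0,0,-0.12],[0,0,-0.12]],"yaw":[0,0,0,0,0,0,0,0]}'
python3 - <<'E'
from h import *
s=read_camera("scene");print([int(x) for x in s[225:262,302:307,1].mean(1)])
w=read_camera("wrist");cv2.imwrite("pics/c8.png",np.hstack([cv2.resize(w[130:290,180:340],(400,400)),cv2.resize(s[180:260,265:345],(400,400))]))
E
```

```text
clock: 20.0
position: [558.7, 165.9, 156.7]
eef_rot: [3.142, 0.0, 2.882]
ft_force: [-0.7, 0.1, 2.6]
opening: 0.2
finger_force: 59.3
clock: 20.4
position: [558.8, 165.9, 156.4]
eef_rot: [-3.142, -0.0, 2.882]
ft_force: [0.1, 0.5, -0.4]
opening: 0.398
finger_force: 0.0
clock: 21.2
position: [558.2, 165.8, 275.6]
eef_rot: [-3.141, -0.001, 2.882]
ft_force: [-0.0, -0.4, -0.7]
opening: 0.398
finger_force: 0.0
[141, 142, 151, 161, 160, 151, 146, 150, 162, 174, 173, 159, 154, 165, 180, 179, 151, 103, 65, 56, 58, 60, 61, 63, 73, 90, 102, 106, 106, 107, 110, 113, 114, 113, 109, 100, 83]
```

View pics/c8.png

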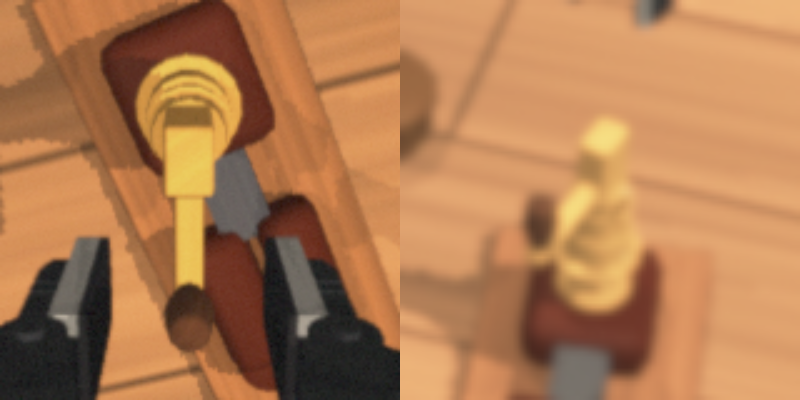

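The crank stands upright in the coupler (grip at crop (190,160)), the sleeve is up and the hand is clear.

```bash
python3 -m jog '{"slide":[[0,0,0],[0,0,0],[0,0,0]],"yaw":[0,0,0]}'; python3 -c "
from bench import hand_in
print(hand_in())"
```

```text
clock: 21.6
position: [558.6, 165.8, 276.2]
eef_rot: [-3.141, -0.0, 2.882]
ft_force: [0.1, 0.3, -0.1]
opening: 0.402
finger_force: 0.0
the job is handed in; nothing more can be done
None
```

I fitted the middle-sized crank into the coupler and pressed it home to its seat with about 18 N; in the camera views the sleeve is fully up and the crank upright. I let go of it and handed the job in at 21.6 s; no verdict came back.

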